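Clamp the glued cork bark and start the setting timer

TASK

The curved cork bark has just been glued onto its mounting plaque: with the fingertips, push the standing handle of the toggle clamp over, back and down away from the bark, until it snaps past centre and stays down by itself with the rubber foot pressing on the bark. Then press the button on top of the timer cube right down to start the setting time, and take the hand away. Everything is only pushed or pressed, nothing is picked up: the bark must not shift on its plaque, and the timer cube, the terracotta dish, the tweezers and the glass cloche stay standing where they are.

Things in the scene. Friction and masses are not known exactly. Their poses are not given: they have to be found in the camera images.
- jig: fixed gluing jig: plywood board 240 x 170 x 15 mm, steel toggle clamp on a riser block in its middle, dark mounting plaque at one end. Origin: centre of the board's underside. x axis: along the clamp from handle side to bark; z up. The clamp swings in the plane y = 0; bar pivot at x 0, z 56 mm. At the start the clamp is open: bar and handle both stand up
- grip_end (a point): centre of the free end of the handle's black grip (round, 17 mm thick, 18 at the end, 76 mm long). In the jig's frame open: x -58, z 185 mm, handle leaning 21 deg back from upright; clamped: x -113, z 74 mm, handle level. It swings about a point near x 0, z 75 mm, about 120 mm away. 3 to 10 N at the grip closes it; behind and below the grip is free space
- grip_start (a point): centre of the grip's other end, near the clamp's pins, 74 mm from grip_end along the handle's axis
- clamp_link (a joint): hinge of the clamp's short steel link on the clamp base, the measure of the toggle: 0 = open (light spring holds it open), grows as the handle is pushed down, dead centre at about 1.10 rad, 1.257 rad at the stop (clamped). Let go before dead centre it springs open again; past it, it snaps to the stop and stays.
- clamp_foot: black rubber foot (21 mm wide, 14 high, springy, 5 N/mm) under the end of the clamp's steel bar (80 mm long, 17 wide); origin: centre of its underside. Open: bar up at 70 deg, its end, bolt and foot at x -5 to 45, z 105 to 140 mm in the jig's frame, 45 mm ahead of the grip. Clamped: bar level, foot pressing on the bark's crown with about 8 N
- bark: loose curved piece of cork bark, 124 mm long (its y axis), 70 mm wide, 22 mm high arch, lying hollow side down on the plaque (its top is 23 mm above the shelf) under the foot, 66 mm along +x from the jig's origin; origin: centre of its underside
- timer: white plastic timer cube, 60 mm edges, loose on the shelf, with a small display on one side and one round button on top; origin: centre of its underside, z axis up
- timer_button (a joint): travel of the timer's button: 0 = up, 0.005 m = fully pressed; takes 1.5 N to start and 5 N to go fully down; springs back up
- timer_button_top (a point): centre of the button's top: a grey round button 26 mm in diameter in the middle of the cube's top, standing 6.5 mm above it, 66.5 mm above the shelf
- dish: bystander: shallow terracotta dish, 110 mm in diameter, 32 mm high, loose; origin: centre of its underside. It and the timer cube stand one to the left and one to the right of the jig, either way round.
- cloche: bystander: glass cloche on a wooden base, 132 mm in diameter, 167 mm high, loose; origin: centre of its underside
- tweezers: bystander: stainless tweezers lying on the shelf, 165 mm long, 9 mm high, loose; origin: under the middle of the blades
- organiser: bystander: grey plastic organiser of three stacking tiers, 200 x 150 x 190 mm, fixed, at the far left; origin: centre of its underside
There are look-alikes about, which are no part of the job. There is more than one size of the timer; the job needs the middle-sized.

How it is judged:
By the outcome, as a careful person would: the job done as asked, in the order asked, and still so for the second after the job is handed in, with the robot touching nothing.
It also fails if it takes over 48 s, if anything falls off the work surface, if the arm or the gripper's body presses on something with over 40 N, if the wrist force passes 120 N, or if a joint passes its speed limit or range.

ROBOT

A 7-joint arm with a two-finger parallel gripper is mounted at the origin on the work surface. World frame = base frame: x ahead of the robot, y to its left, z up, the work surface at z = 0. Lengths are in m, angles in rad, forces in N, time in s.
With the tool pointing down it reaches from about 0.4 to 0.9 m from the base axis. Payload 5.6 kg.
Tool frame: the origin (TCP) lies midway between the tips of the shut fingers; the grasp point (between the pads) lies 19 mm behind it; z points along the fingers, y is the line along which they close (so a half turn about z gives the same grasp; the last joint's range is limited). The gripper opens to 92 mm and grips with 3 to 60 N. Pads are 20 mm wide; open, the fingers measure 128 mm over their backs; the gripper's body (75 mm by 189 mm) begins 69 mm behind the grasp point.
Start: joints at [-1.255, 0.468, -0.012, 1.603, 0.006, 1.071, -0.056], TCP at [0.228, 0.609, 0.215] pointing down, gripper open.
Joint ranges: [-2.53, 2.53], [-0.31, 2.02], [-1.57, 1.55], [0.28, 2.44], [-1.29, 4.43], [0.15, 1.84], [-2.92, 2.92]. Speed limits (rad/s): [2.57, 2.57, 3.14, 3.14, 3.14, 3.14, 3.14].

INTERFACE

Orientations are given as a 3x3 rotation matrix whose columns are the frame's x, y, z axes.
In Python, from workcell import env, snapshot, camera_params, close_job, find_in gives the robot as it stands.
- The arm moves only by the tool drive_tool, never from a script. Its argument "steps" is a list of rows, each an object with "jaw": the finger opening in mm, from 0 to 91.9; "translation": the shift along the world's x, y, z in units of 40 mm (1.0 is 40 mm), a list of three; "turn": the turn about the world's z in units of 6 degrees (1.0 is 6 degrees). In form: [{"jaw": jaw, "translation": [x, y, z], "turn": turn}, ...]. A call has 1 to 10 rows; each row is the pose to reach, as a shift and turn from the pose commanded when the call began; what a row does not reach only later rows make up. A row lasts 1/12 s, in which the tool goes at most 41.7 mm and 7.16 degrees, less where a joint would pass 70% of its speed; a pose out of reach is approached as far as the arm can. A call with a gripper value outside its range is refused whole. The fingers move at their own pace and stop on an object; "squeeze" is the grip in N (left out, the last holds). Time passes only in rows, so rows that repeat a pose let the fingers close. It gives the time, the measured TCP pose, the force, the opening and the grip force at its end, in the units of the state.
- env.state(): the state, without advancing time (a new reading comes with each control period).
- snapshot(name): name is "scene" or "top"; returns the picture (384x512x3 uint8, red, green, blue); there is no depth.
- camera_params(name): a dict with "K" (3x3 intrinsics, pixels), "k1" (the pictures are not rectified: a ray, as slopes to the right and down, at radius r is drawn at 1 + k1 r^2 times it, then the intrinsics apply), "extrinsics" (4x4, takes a point from world to camera coordinates). Camera axes: x right, y down, z forward; pixel columns grow to the right and rows downward; lengths in m; the calibration is good to about 2 mm. A picture is of the moment at which its call begins. camera_params takes no time and is no camera call.
- close_job(): hands the job in; it is judged then, once.
Trained networks look in the newest picture that a camera, given by its name, has taken for a name from the list of things; names that differ only in an ending like _2 or _b are one class to them, and where a whole thing is asked for, a point or a joint stands for the part that bears it (a point fixed in the world has none). Each returns a list of dicts, best first, with "score" (0 to 1); they miss things now and then, are a little off and sometimes report something else, mostly with a low value. They report only what shows in the picture. A call takes as long as a camera call. They do not tell look-alikes from the thing itself.
- find_in(camera, target): "xy" ([column, row] in pixels, amid what is visible of it).
The state is a dict: "time_s": time; "joint_pos": joint angles; "qvel": joint speeds; "tau": joint torques, N m; "tcp_pos": TCP position; "tool_rot": TCP orientation; "force": force on the tool from outside, world axes, zero at the start; "ft_torque": the same for the moment, N m; "opening": finger opening in m; "grasp_force": force on a finger pad.
Only numpy, scipy, OpenCV 4.12 (cv2) and the standard library are available. Lean on these libraries where they do the work, as an engineer would, in place of code of your own. Each camera call takes 0.05 s, during which the arm holds its last target. There are 200 camera calls.

## Working session

There is one attempt and no reset: what is moved stays moved. The work goes in short steps, Python scripts to look and compute and a tool call to move; the robot and the scene stay as the last step left them, time stands still between calls to the robot, and variables do not carry over. Pictures are saved under pics/ and viewed, at most 10 in all, crops included, and the job is handed in when it is done.

Besides the shell and the picture viewer there is one more tool, called after "Request:" as name(argument=value, ...) on one line, values as JSON. drive_tool: Moves the arm, as the interface text tells. Its arguments: {"type":"object","properties":{"steps":{"type":"array"},"squeeze":{"type":"number"}},"required":["steps"]}

```bash
mkdir -p pics
cat > h.py <<'E'
import numpy as np, cv2
from workcell import env, snapshot, camera_params, close_job, find_in
def ray(cam,uv):
    p=camera_params(cam);K=np.array(p["K"]);E=np.array(p["extrinsics"]);k=p["k1"]
    d=np.linalg.inv(K)@[uv[0],uv[1],1];s=d[:2].copy()
    for _ in range(30): s=d[:2]/(1+k*(s@s))
    R=E[:3,:3];return -R.T@E[:3,3], R.T@np.array([s[0],s[1],1])
def atz(cam,uv,z):
    c,d=ray(cam,uv);return c+d*(z-c[2])/d[2]
def proj(cam,P):
    p=camera_params(cam);K=np.array(p["K"]);E=np.array(p["extrinsics"]);k=p["k1"]
    q=E[:3,:3]@np.array(P)+E[:3,3];s=q[:2]/q[2];s=s*(1+k*(s@s));return (K@[s[0],s[1],1])[:2]
def tri(a,b):
    (c1,d1),(c2,d2)=ray("scene",a),ray("top",b)
    A=np.stack([d1,-d2],1);t=np.linalg.lstsq(A,c2-c1,rcond=None)[0]
    p,q=c1+d1*t[0],c2+d2*t[1];return (p+q)/2,np.linalg.norm(p-q)
E
cat > a.py <<'E'
from h import *
np.set_printoptions(precision=3,suppress=True)
for c in("scene","top"):
    im=snapshot(c)[:,:,::-1];cv2.imwrite(f"pics/{c}0.png",cv2.resize(im,(800,600),interpolation=cv2.INTER_CUBIC))
    print(c,ray(c,(256,192)))
    for t in("grip_end","grip_start","clamp_foot","bark","timer","timer_button_top","jig"):
        print(t,[(np.round(o["xy"],1).tolist(),round(o["score"],2)) for o in find_in(c,t)][:5])
print(env.state()["tool_rot"],env.state()["tcp_pos"])
E
python3 a.py
```

```text
scene (array([1.237, 0.94 , 0.772]), array([-0.579, -0.642, -0.502]))
grip_end [([207.8, 181.2], 0.4)]
grip_start [([206.8, 179.3], 0.57)]
clamp_foot []
bark [([212.6, 229.6], 0.78)]
timer [([294.6, 209.2], 0.72), ([298.6, 228.5], 0.72), ([297.2, 240.5], 0.7), ([324.5, 229.6], 0.52)]
timer_button_top [([211.2, 214.3], 0.59), ([300.4, 230.5], 0.53)]
jig [([208.1, 215.5], 0.78)]
top (array([0.376, 0.126, 1.261]), array([ 0.174,  0.015, -0.985]))
grip_end []
grip_start [([314.9, 190.5], 0.55)]
clamp_foot []
bark [([280.2, 180.0], 0.61)]
timer [([248.0, 260.7], 0.89), ([207.5, 227.3], 0.88), ([202.3, 268.8], 0.54)]
timer_button_top [([206.0, 231.0], 0.59), ([248.1, 258.2], 0.46)]
jig [([301.9, 196.3], 0.78)]
[[-0.936  0.351  0.   ]
 [ 0.351  0.936  0.   ]
 [-0.     0.    -1.   ]] [0.228 0.609 0.215]
```

View pics/scene0.png

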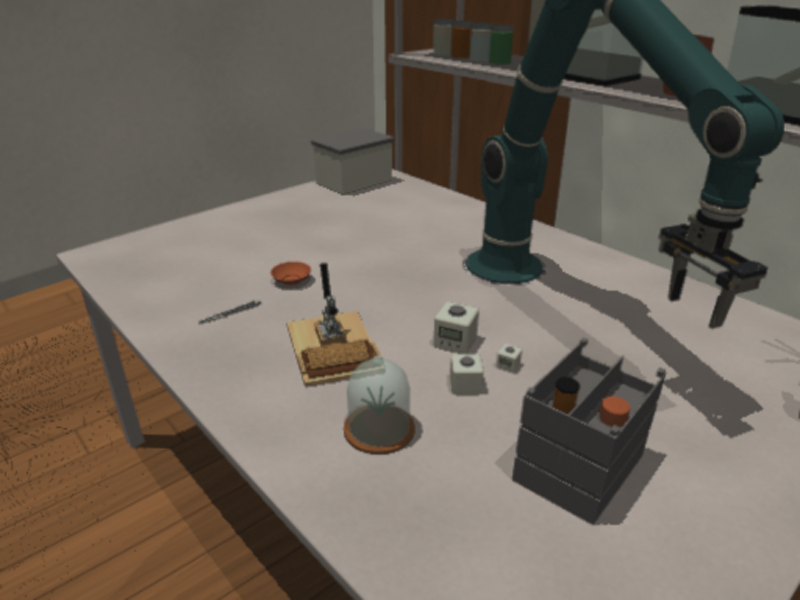

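View pics/top0.png

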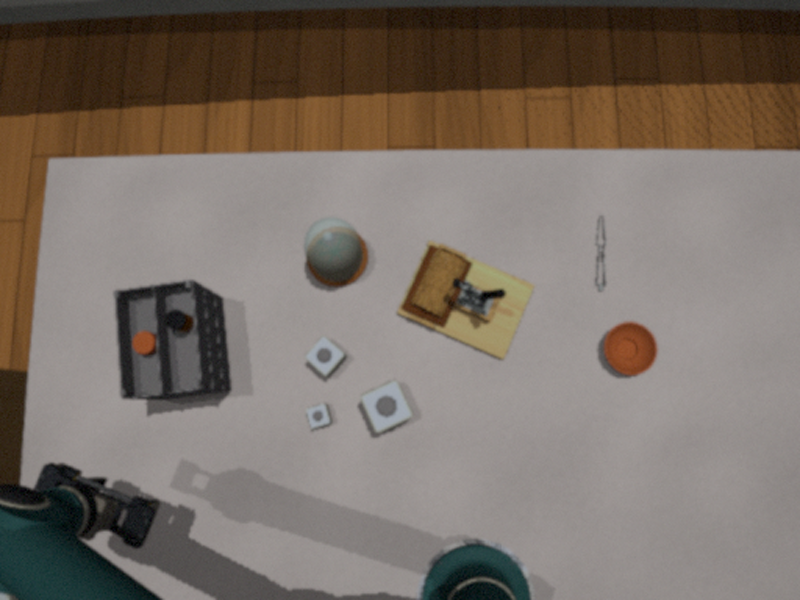

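Scene picture: the handle stands with its grip at (324,265)–(328,298), the bark is at (340,357), and three timers are at (456,325), (467,372) and (510,357). Top picture: jig corners are at (430,242), (533,283), (503,358) and (398,315). The timers are at (325,356) middle, (386,406) large and (318,416) small. The cloche is at (335,252) and the dish at (629,348).

```bash
cat > b.py <<'E'
from h import *
np.set_printoptions(precision=4,suppress=True)
s=1.5625
f=lambda c,u,v,z:atz(c,(u/s,v/s),z)
C=[f("top",*p,.015)for p in((430,242),(533,283),(503,358),(398,315))]
for i in range(4):print(C[i],np.linalg.norm(C[i]-C[(i+1)%4]))
o=np.mean(C,0);ax=(C[0]+C[3]-C[1]-C[2])[:2];ax/=np.linalg.norm(ax);print("jig",o,ax,np.degrees(np.arctan2(ax[1],ax[0])))
W=lambda x,y,z:np.array([*(o[:2]+ax*x+np.array([-ax[1],ax[0]])*y),z])
for n,P in(("end",W(-.058,0,.185)),("start",W(-.058+.0265,0,.185-.069)),("clampedend",W(-.113,0,.074)),("bark",W(.066,0,.045))):
    print(n,P,proj("scene",P)*s,proj("top",P)*s)
print("tri end",tri((324/s,264/s),(501/s,293/s)))
for n,b,a in(("mid",(324.5,355),(467,361)),("large",(386,405),(457,310)),("small",(318,415.5),(510,350))):
    print(n,tri(np.array(a)/s,np.array(b)/s),f("top",*b,.0665),f("scene",*a,.0665))
print("cloche",f("top",338,258,0),"dish",f("top",629,348,.03))
E
python3 b.py
```

```text
[0.719  0.0819 0.015 ] 0.23102247466887185
[ 0.6296 -0.1311  0.015 ] 0.16933796392559822
[ 0.4741 -0.0641  0.015 ] 0.23203277805096625
[0.564  0.1498 0.015 ] 0.16915222627807
jig [0.5967 0.0091 0.015 ] [0.3872 0.922 ] 67.21654793020186
end [ 0.5742 -0.0444  0.185 ] [321.7629 261.1183] [504.6205 294.5507]
start [ 0.5845 -0.0199  0.116 ] [326.4666 294.8015] [486.0762 295.9328]
clampedend [ 0.5529 -0.0951  0.074 ] [319.4167 294.0909] [522.1194 315.3764]
bark [0.6222 0.07   0.045 ] [339.2041 345.9798] [436.9402 284.202 ]
tri end (array([ 0.5761, -0.0371,  0.1819]), np.float64(0.0039226693042654906))
mid (array([0.4772, 0.2959, 0.0583]), np.float64(0.0028145163368088425)) [0.4774 0.2937 0.0665] [0.4849 0.3043 0.0665]
large (array([0.3786, 0.1733, 0.0817]), np.float64(0.0034579217653358976)) [0.3798 0.1726 0.0665] [0.3585 0.1576 0.0665]
small (array([0.3583, 0.3104, 0.0369]), np.float64(0.0031311386739508056)) [0.3597 0.3048 0.0665] [0.3925 0.3367 0.0665]
cloche [ 0.6898  0.2774 -0.    ] dish [ 0.4913 -0.3183  0.03  ]
```

Request:
drive_tool(steps=[{"jaw": 0,"translation": [0,0,1],"turn": 0},{"jaw": 0,"translation": [0,0,2],"turn": 0},{"jaw": 0,"translation": [0,-0.5,2.5],"turn": -1},{"jaw": 0,"translation": [9.0,-15.5,2.5],"turn": -15.4},{"jaw": 0,"translation": [9.0,-15.5,2.5],"turn": -15.4},{"jaw": 0,"translation": [9.0,-15.5,2.5],"turn": -15.4},{"jaw": 0,"translation": [9.0,-15.5,2.5],"turn": -15.4},{"jaw": 0,"translation": [9.0,-15.5,2.5],"turn": -15.4},{"jaw": 0,"translation": [9.0,-15.5,2.5],"turn": -15.4},{"jaw": 0,"translation": [9.0,-15.5,2.5],"turn": -15.4}], squeeze=10)

```text
time_s: 1.63
tcp_pos: [0.379, 0.3366, 0.315]
tool_rot: [[-0.224, 0.975, 0.0], [0.975, 0.224, 0.001], [0.001, 0.001, -1.0]]
force: [0.3, 1.0, -0.4]
opening: 0.0275
grasp_force: 0.0
```

Request:
drive_tool(steps=[{"jaw": 0,"translation": [5.0,-8.4,-0.4],"turn": -5.8},{"jaw": 0,"translation": [5.0,-8.4,-0.4],"turn": -5.8},{"jaw": 0,"translation": [5.0,-8.4,-0.4],"turn": -5.8},{"jaw": 0,"translation": [5.0,-8.4,-0.4],"turn": -5.8},{"jaw": 0,"translation": [5.0,-8.4,-0.4],"turn": -5.8},{"jaw": 0,"translation": [5.0,-8.4,-0.4],"turn": -5.8},{"jaw": 0,"translation": [5.0,-8.4,-0.4],"turn": -5.8},{"jaw": 0,"translation": [5.0,-8.4,-0.4],"turn": -5.8},{"jaw": 0,"translation": [5.0,-8.4,-0.4],"turn": -5.8},{"jaw": 0,"translation": [5.0,-8.4,-0.4],"turn": -5.8}])

```text
time_s: 2.47
tcp_pos: [0.58, -0.0038, 0.2988]
tool_rot: [[0.373, 0.928, 0.002], [0.928, -0.373, -0.003], [-0.002, 0.003, -1.0]]
force: [-1.0, 0.3, 0.5]
opening: 0.0006
grasp_force: 0.0
```

Request:
drive_tool(steps=[{"jaw": 0,"translation": [0,0,0],"turn": 0},{"jaw": 0,"translation": [0,0,0],"turn": 0},{"jaw": 0,"translation": [0,0,0],"turn": 0}])

```text
time_s: 2.72
tcp_pos: [0.5779, 0.004, 0.2984]
tool_rot: [[0.365, 0.931, -0.001], [0.931, -0.365, 0.001], [0.001, -0.001, -1.0]]
force: [0.6, 0.7, 0.5]
opening: 0.0007
grasp_force: 0.0
```

Request:
drive_tool(steps=[{"jaw": 0,"translation": [0.25,-0.2,-0.8],"turn": -0.2},{"jaw": 0,"translation": [0.25,-0.2,-1.6],"turn": -0.2},{"jaw": 0,"translation": [0.25,-0.2,-2.0],"turn": -0.2},{"jaw": 0,"translation": [0.25,-0.2,-2.0],"turn": -0.2}])

```text
time_s: 3.05
tcp_pos: [0.5854, -0.0029, 0.2149]
tool_rot: [[0.383, 0.924, -0.007], [0.924, -0.383, 0.0], [-0.003, -0.007, -1.0]]
force: [-0.8, -0.2, -0.5]
opening: 0.0005
grasp_force: 0.0
```

```bash
cat > c.py <<'E'
from h import *
a=snapshot("scene")[:,:,::-1][140:260,150:270];b=snapshot("top")[:,:,::-1][130:250,240:360]
cv2.imwrite("pics/c1.png",np.hstack([cv2.resize(x,(400,400),interpolation=cv2.INTER_CUBIC) for x in(a,b)]))
t=env.state()["tcp_pos"];print(t,(proj("scene",t)-[150,140])*400/120,(proj("top",t)-[240,130])*400/120)
E
python3 c.py
```

```text
[ 0.58817464 -0.0038011   0.2189618 ] [197.0102422   77.18577777] [232.56968174 170.86753314]
```

View pics/c1.png

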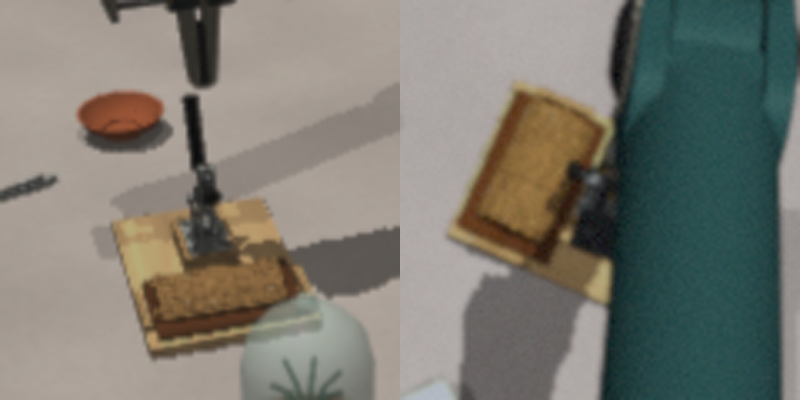

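Scene half: the fingertips at (203,85) are just bark-side of and above the handle's top at (190,98), as planned. In the top half the arm hides the handle. Next I lower beside the grip and start the push.

Request:
drive_tool(steps=[{"jaw": 0,"translation": [0.05,0,-0.6],"turn": 0},{"jaw": 0,"translation": [0.05,0,-1.2],"turn": 0},{"jaw": 0,"translation": [0.05,0,-1.2],"turn": 0},{"jaw": 0,"translation": [-0.03,-0.2,-1.2],"turn": 0},{"jaw": 0,"translation": [-0.1,-0.35,-1.2],"turn": 0},{"jaw": 0,"translation": [-0.16,-0.5,-1.25],"turn": 0},{"jaw": 0,"translation": [-0.23,-0.65,-1.35],"turn": 0},{"jaw": 0,"translation": [-0.3,-0.83,-1.45],"turn": 0},{"jaw": 0,"translation": [-0.3,-0.83,-1.45],"turn": 0}])

```text
time_s: 3.9
tcp_pos: [0.5764, -0.0404, 0.1609]
tool_rot: [[0.388, 0.922, 0.002], [0.922, -0.388, -0.0], [0.001, 0.002, -1.0]]
force: [1.9, 1.4, 1.5]
opening: 0.0001
grasp_force: 1.4
```

```bash
sed -i 's/c1.png/c2.png/' c.py; python3 c.py; python3 -c "
from h import *
print(env.state()['force'])"
```

```text
[ 0.57677921 -0.03964397  0.1610261 ] [188.53304623 113.9188172 ] [266.64862202 197.2079216 ]
[0.98294377 1.01477195 3.25837453]
```

View pics/c2.png

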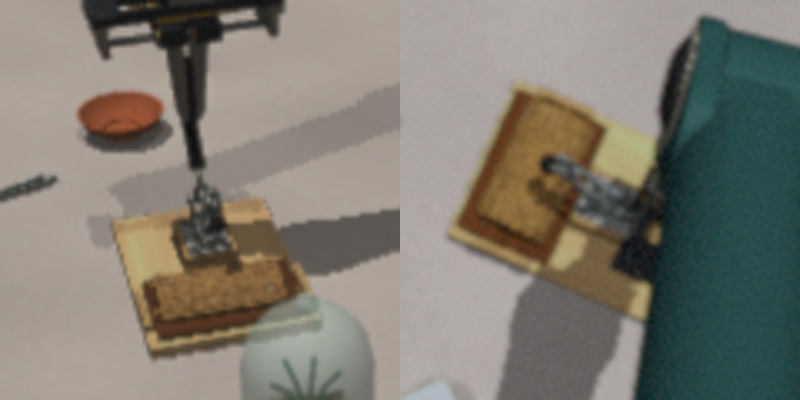

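The fingertips push on the upper grip at (195,120), and the bar has swung forward over the bark (top crop, 550,165). I continue along the arc.

Request:
drive_tool(steps=[{"jaw": 0,"translation": [-0.07,-0.15,-0.15],"turn": 0},{"jaw": 0,"translation": [-0.13,-0.3,-0.3],"turn": 0},{"jaw": 0,"translation": [-0.18,-0.43,-0.47],"turn": 0},{"jaw": 0,"translation": [-0.23,-0.55,-0.65],"turn": 0},{"jaw": 0,"translation": [-0.28,-0.67,-0.85],"turn": 0},{"jaw": 0,"translation": [-0.33,-0.78,-1.05],"turn": 0},{"jaw": 0,"translation": [-0.36,-0.85,-1.26],"turn": 0},{"jaw": 0,"translation": [-0.39,-0.92,-1.48],"turn": 0},{"jaw": 0,"translation": [-0.41,-0.97,-1.7],"turn": 0},{"jaw": 0,"translation": [-0.41,-0.97,-1.7],"turn": 0}])

```text
time_s: 4.83
tcp_pos: [0.5587, -0.0765, 0.0903]
tool_rot: [[0.384, 0.923, -0.003], [0.923, -0.384, 0.0], [-0.001, -0.003, -1.0]]
force: [-0.8, -0.4, -0.2]
opening: 0.0006
grasp_force: 0.0
```

Request:
drive_tool(steps=[{"jaw": 0,"translation": [0,0,-0.08],"turn": 0},{"jaw": 0,"translation": [0,0,-0.16],"turn": 0},{"jaw": 0,"translation": [0,0,-0.16],"turn": 0}])

```text
time_s: 5.08
tcp_pos: [0.5589, -0.0785, 0.0853]
tool_rot: [[0.387, 0.922, -0.002], [0.922, -0.387, -0.001], [-0.002, -0.001, -1.0]]
force: [-0.2, 0.3, 0.5]
opening: 0.0006
grasp_force: 0.0
```

Request:
drive_tool(steps=[{"jaw": 0,"translation": [0,0,1],"turn": 0},{"jaw": 0,"translation": [0,0,2],"turn": 0},{"jaw": 0,"translation": [0,0,3],"turn": 0},{"jaw": 0,"translation": [0,0,3.75],"turn": 0},{"jaw": 0,"translation": [-2.0,9.3,3.0],"turn": 0},{"jaw": 0,"translation": [-2.0,9.3,3.0],"turn": 0},{"jaw": 0,"translation": [-2.0,9.3,3.0],"turn": 0},{"jaw": 0,"translation": [-2.0,9.3,3.0],"turn": 0},{"jaw": 0,"translation": [-2.0,9.3,3.0],"turn": 0},{"jaw": 0,"translation": [-2.0,9.3,3.0],"turn": 0}])

```text
time_s: 5.92
tcp_pos: [0.5068, 0.1672, 0.2167]
tool_rot: [[0.387, 0.922, 0.0], [0.922, -0.387, 0.0], [0.0, 0.0, -1.0]]
force: [1.2, -0.0, 1.0]
opening: 0.0004
grasp_force: 0.0
```

Request:
drive_tool(steps=[{"jaw": 0,"translation": [-0.6,3.5,-0.2],"turn": 0},{"jaw": 0,"translation": [-0.6,3.5,-0.2],"turn": 0},{"jaw": 0,"translation": [-0.6,3.5,-0.2],"turn": 0},{"jaw": 0,"translation": [-0.6,3.5,-0.2],"turn": 0},{"jaw": 0,"translation": [-0.6,3.5,-0.2],"turn": 0}])

```text
time_s: 6.33
tcp_pos: [0.4814, 0.3112, 0.2078]
tool_rot: [[0.379, 0.926, -0.001], [0.926, -0.379, 0.001], [0.0, -0.001, -1.0]]
force: [-0.3, -0.1, 0.5]
opening: 0.0004
grasp_force: 0.0
```

```bash
cat > d.py <<'E'
from h import *
a=snapshot("scene")[:,:,::-1][150:270,180:340];b=snapshot("top")[:,:,::-1][130:250,200:360]
cv2.imwrite("pics/d1.png",np.vstack([cv2.resize(x,(400,300),interpolation=cv2.INTER_CUBIC) for x in(a,b)]))
t=env.state()["tcp_pos"];print(t,(proj("scene",t)-[180,150])*2.5,(proj("top",t)-[200,130])*2.5+[0,300])
E
python3 d.py
```

```text
[0.48351023 0.30560879 0.20827927] [306.07595347 102.43132957] [ -9.60296384 526.45085345]
```

View pics/d1.png

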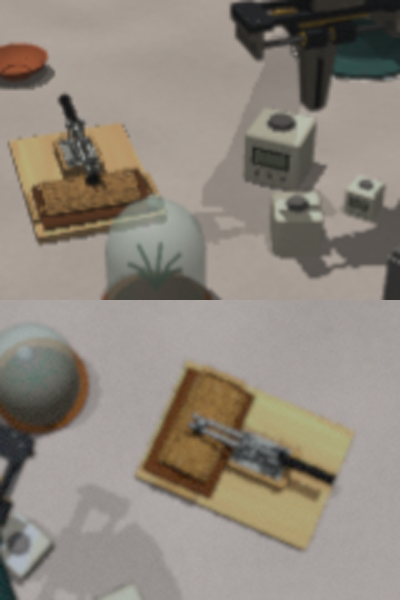

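The clamp is down: the handle lies level and the foot sits on the bark (scene crop 95,180; top crop 195,425). The middle timer's button is at (297,203) in the scene crop.

Request:
drive_tool(steps=[{"jaw": 0,"translation": [-0.15,-0.25,-0.8],"turn": 0},{"jaw": 0,"translation": [-0.15,-0.25,-1.6],"turn": 0},{"jaw": 0,"translation": [-0.15,-0.25,-2.7],"turn": 0},{"jaw": 0,"translation": [-0.15,-0.25,-2.7],"turn": 0},{"jaw": 0,"translation": [-0.15,-0.25,-2.7],"turn": 0}])

```text
time_s: 6.85
tcp_pos: [0.4771, 0.2931, 0.0993]
tool_rot: [[0.389, 0.921, -0.003], [0.921, -0.389, -0.004], [-0.005, -0.001, -1.0]]
force: [-0.4, 0.2, 0.4]
opening: 0.0
grasp_force: 0.0
```

```bash
cat > e.py <<'E'
from h import *
a=snapshot("scene")[:,:,::-1][185:265,260:340]
cv2.imwrite("pics/e1.png",cv2.resize(a,(480,480),interpolation=cv2.INTER_CUBIC))
t=env.state()["tcp_pos"];print(t,(proj("scene",t)-[260,185])*6)
print([((np.array(o["xy"])-[260,185])*6,o["score"]) for o in find_in("scene","timer_button_top")])
E
python3 e.py
```

```text
[0.47860363 0.2945004  0.10135047] [231.58208724 207.04741235]
[]
```

View pics/e1.png

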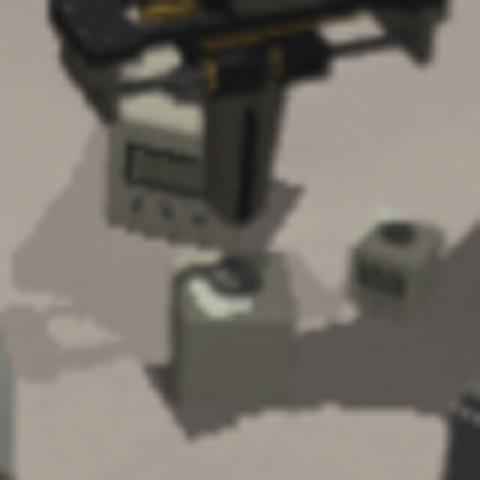

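The fingertip at (238,222) stands straight above the middle timer's button at (236,275).

Request:
drive_tool(steps=[{"jaw": 0,"translation": [0,0,-0.4],"turn": 0},{"jaw": 0,"translation": [0,0,-0.7],"turn": 0},{"jaw": 0,"translation": [0,0,-0.85],"turn": 0},{"jaw": 0,"translation": [0,0,-0.92],"turn": 0},{"jaw": 0,"translation": [0,0,-1.0],"turn": 0},{"jaw": 0,"translation": [0,0,-1.0],"turn": 0}])

```text
time_s: 7.45
tcp_pos: [0.4781, 0.2964, 0.0619]
tool_rot: [[0.386, 0.923, 0.0], [0.923, -0.386, 0.001], [0.001, -0.0, -1.0]]
force: [-0.9, -0.4, 6.3]
opening: 0.0003
grasp_force: 2.9
```

Request:
drive_tool(steps=[{"jaw": 0,"translation": [0,0,-0.05],"turn": 0},{"jaw": 0,"translation": [0,0,-0.1],"turn": 0},{"jaw": 0,"translation": [0,0,-0.1],"turn": 0}])

```text
time_s: 7.7
tcp_pos: [0.4782, 0.2965, 0.0614]
tool_rot: [[0.386, 0.922, -0.001], [0.922, -0.386, 0.002], [0.002, -0.002, -1.0]]
force: [-10.3, -6.7, 36.1]
opening: 0.0004
grasp_force: 18.4
```

The button is at its stop (36 N, no further travel). I lift off straight up.

Request:
drive_tool(steps=[{"jaw": 0,"translation": [0,0,0.15],"turn": 0},{"jaw": 0,"translation": [0,0,0.6],"turn": 0},{"jaw": 0,"translation": [0,0,1.5],"turn": 0},{"jaw": 0,"translation": [0,0,2.5],"turn": 0},{"jaw": 0,"translation": [0,0,3.5],"turn": 0},{"jaw": 0,"translation": [0,0,4.5],"turn": 0},{"jaw": 0,"translation": [-1,0,4.5],"turn": 0},{"jaw": 0,"translation": [-2,0,4.5],"turn": 0},{"jaw": 0,"translation": [-2,0,4.5],"turn": 0},{"jaw": 0,"translation": [-2,0,4.5],"turn": 0}])

```text
time_s: 8.53
tcp_pos: [0.3959, 0.2967, 0.2374]
tool_rot: [[0.383, 0.924, -0.0], [0.924, -0.383, 0.002], [0.002, -0.001, -1.0]]
force: [0.2, 0.0, -0.4]
opening: 0.0007
grasp_force: 0.0
```

```bash
sed -i 's/d1.png/d2.png/' d.py; python3 d.py
```

```text
[0.39836818 0.29632037 0.23717379] [349.75749874  54.7997398 ] [ -6.90547225 604.63932456]
```

View pics/d2.png

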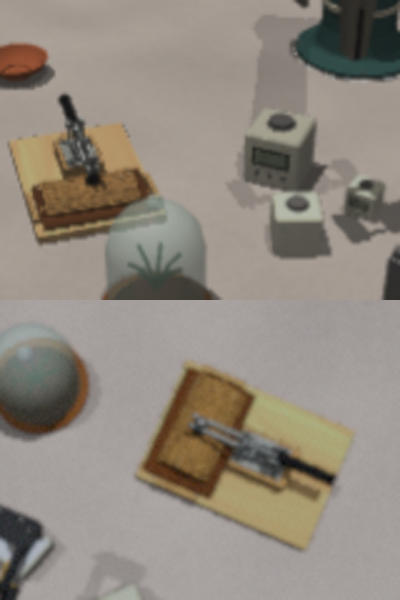

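The clamp is still closed on the bark, the timer stands where it was at (298,222) in the scene crop, and the hand is clear.

```bash
python3 -c "
from h import *
print(close_job())"
```

```text
the job is handed in; nothing more can be done
None
```

The clamp is closed and holding on the bark, the middle timer's button was pressed to its stop, and the hand is clear; the job was handed in at about 8.6 s, with nothing visibly shifted in the last pictures (the tweezers were not in view).

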